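Air a cobbler's drying box and hold its lid half open

TASK

The freshly cemented heel pieces in the drying box need airing: take the lid by its red bar, swing it up gently against its open stop and keep it there for two seconds to let the vapour out. Then bring it back down to 50 degrees (the red mark on the side arc) and stay there: the lid falls shut by itself, so finish while still holding the bar, with the lid still. Never let the lid slam, and leave everything else on the bench and in the box where it is.

Things in the scene. Friction and masses are not known exactly. Their poses are not given: they have to be found in the camera images.
- dryer: Drying box: grey open-topped metal box fixed to the bench, 170 (x) x 260 (y) x 100 mm high, with a white lid with a clear window. Origin: centre of its underside, on the bench. x runs from its front (robot side, black vent slots) to its rear, y to its left, z up; it stands at various places and yaws (up to 0.3 rad)
- mark_50 (a point): The red mark on a thin aluminium arc (radius 100 mm about the hinge) that stands on the box's left side, 147 mm left of its middle: the line from the hinge through it is where the lid's underside lies at 50 degrees. A black mark at the top end of the arc, just past 80 degrees, shows the open stop
- hood (a joint): Lid angle, rad: 0 shut (start), grows as the lid opens upward; the open stop is at 1.396 (80 degrees). A weak spring and its own weight always pull it shut, also from the stop; holding it takes 2 to 4 N at the bar. Lid 170 x 260 x 12 mm, 0.3 to 0.6 kg with bar
- hood_hinge (a point): The lid's hinge line, along y at the top of the box's rear wall, in the middle of its width: 85 mm behind the box's origin and 100.5 mm above the bench. It does not move as the lid turns; its axes turn with the lid (at angle 0 parallel to the box's)
- bar: Red lifting bar: round sleeve, 12 mm diameter, 124 mm long along its y, turning freely about its length between two steel arms; origin: its middle. In the lid's axes 220 mm in front (-x) of the hinge line and 6 mm above it, so at angle a it is 220 cos a - 6 sin a in front of and 220 sin a + 6 cos a above the hinge (106 mm above the bench when shut). 44 mm free behind it
- heel_tan: Reddish heel piece lying in the box, about 55 x 52 x 12 mm, loose; leave alone. Origin: its underside
- heel_black: Black heel piece lying in the box, about 55 x 52 x 12 mm, loose; leave alone. Origin: its underside
- cement: White bottle, 60 mm diameter, 110 mm high, standing on the left of the box; leave alone. Origin: its underside
- wax_tin: Dark flat round tin, 76 mm diameter, 28 mm high, on the right of the box; leave alone. Origin: its underside
- shoe_last: Wooden shoe last, 230 x 70 x 97 mm, further out to one side; leave alone. Origin: its underside
- jar: Amber jar with dark cap, 70 mm diameter, 90 mm high, further out to one side; leave alone. Origin: its underside
- hammer: Hammer, 240 mm long, lying near the robot on its right; leave alone. Origin: its underside
- brush: Brush, 200 mm long, lying near the robot on its left; leave alone. Origin: its underside

How it is judged:
On the way:
1. the lid is held up against its open stop (within 4 degrees) by the bar for 1.5 s (value of joint hood above 1.3265 rad and contact force between bar and the fingers above 0.3 N), for 1.5 s.
At the end, for the whole second after the job is handed in: After having been held against the stop, the lid stands still (under 0.1 rad/s) at 50 degrees, within 5 degrees either way, carried by the fingers on the red bar (contact over 0.5 N); every other thing is within 30 mm of its start (value of joint hood between 0.7854 and 0.9599 rad and velocity of joint hood between -0.1 and 0.1 rad/s and contact force between bar and the fingers above 0.5 N and distance of each of heel_tan, heel_black, cement, wax_tin, shoe_last, jar, hammer, brush from where it was at the start of the episode below 0.03 m); the arm keeps its last pose, push and grip.
It fails at once if the lid bangs against its open stop (faster than 1 rad/s in the last 3 degrees) (value of joint hood above 1.3439 rad and velocity of joint hood above 1 rad/s).
It fails at once if the lid slams shut (faster than 1 rad/s in the last 6 degrees) (value of joint hood below 0.1047 rad and velocity of joint hood below -1 rad/s).
It fails at once if something else on the bench or in the box is shifted by more than 30 mm (distance of any of heel_tan, heel_black, cement, wax_tin, shoe_last, jar, hammer, brush from where it was at the start of the episode above 0.03 m).
It also fails if it takes over 51 s, if anything falls off the work surface, if the arm or the gripper's body presses on something with over 40 N, if the wrist force passes 120 N, or if a joint passes its speed limit or range.

ROBOT

A 6-joint arm with a two-finger parallel gripper is mounted at the origin on the work surface. World frame = base frame: x ahead of the robot, y to its left, z up, the work surface at z = 0. Lengths are in m, angles in rad, forces in N, time in s.
With the tool pointing down it reaches from about 0.3 to 0.875 m from the base axis. Payload 6.4 kg.
Tool frame: the origin (TCP) lies at the very end of the fingers, on their centre line; the grasp point (between the pads) lies 19 mm behind it; x points along the fingers, y is the direction in which the jaws open and shut, and the axes are right-handed (so a half turn about x gives the same grasp; the last joint's range is limited). The gripper opens to 85 mm and grips with 20 to 120 N. Pads are 22 mm wide; open, the fingers measure 114 mm over their backs; the gripper's body (76 mm by 85 mm) begins 54 mm behind the grasp point. The pads swing forward as they close: fully open they stand 13 mm farther back than shut.
Start: joints at [-1.439, 0.181, 1.607, -0, 1.354, -0.206], TCP at [0.191, -0.543, 0.231] pointing down, gripper open.
Joint ranges: [-2.99, 2.99], [-0.89, 2.07], [0.3, 2.58], [-1.14, 4.28], [0, 2.63], [-3.12, 3.12]. Speed limits (rad/s): [2.57, 2.57, 3.01, 3.14, 3.14, 3.14].

INTERFACE

Orientations are given as a unit quaternion [w, x, y, z].
In Python, from bench import status, optics, hand_in gives the robot as it stands. The module is installed in compiled form; this text tells all that it offers.
- The arm moves only by the shell command python3 -m jog 'ROWS'. ROWS is JSON, one flat list of numbers, 5 for each row, row after row: the shift along the tool's x, y, z in mm, then the turn about the tool's x in degrees, then the opening in per cent of the stroke, from 0 (shut) to 100 (fully open). In form: [tx, ty, tz, yaw, gripper, tx, ty, tz, yaw, gripper, ...]. A call has exactly 5 rows; each row is the pose to reach, as a shift and turn from the pose commanded when the call began, along the tool's axes at that moment; what a row does not reach only later rows make up. A row lasts 1/10 s, in which the tool goes at most 50 mm and 8.59 degrees, less where a joint would pass 70% of its speed; a pose out of reach is approached as far as the arm can. A call with a gripper value outside its range is refused whole. The fingers move at their own pace and stop on an object; the grip force is fixed at half the most. Time passes only in rows, so rows that repeat a pose let the fingers close, or fill a call up. It gives the time, the measured TCP pose, the force and the opening at its end, in the units of the state.
- status.get_obs(): the state, without advancing time (a new reading comes with each control period).
- optics.camera(name): name is "scene" or "top" or "wrist"; returns the picture (480x640x3 uint8, red, green, blue); there is no depth.
- optics.get_calibration(name): a dict with "vertical_fov" (degrees; the focal length in pixels is half the picture's height over the tangent of half this angle, whatever the lens; pixels are square), "cx", "cy" (the principal point, pixels), "extrinsics" (4x4, takes a point from camera to world coordinates). Camera axes: x right, y up, looking along -z (the intrinsics and any distortion apply to the point x, -y, -z); pixel columns grow to the right and rows downward; lengths in m; the calibration is good to about 2 mm. A picture is of the moment at which its call begins: read the wrist's pose just before it. get_calibration takes no time and is no camera call; for the wrist camera it gives the pose at the moment of the call.
- hand_in(): hands the job in, once; it reports no verdict.
The state is a dict: "time_s": time; "q": joint angles; "dq": joint speeds; "joint_efforts": joint torques, N m; "eef_pos": TCP position; "eef_rot": TCP orientation; "wrist_force": force on the tool from outside, world axes, zero at the start; "torque": the same for the moment, N m; "opening": opening from 0.0 (shut) to 1.0 (fully open).
Only numpy, scipy, OpenCV 4.12 (cv2) and the standard library are available. Lean on these libraries where they do the work, as an engineer would, in place of code of your own. Each camera call takes 0.05 s, during which the arm holds its last target. There are 200 camera calls.

## Working session

There is one attempt and no reset: what is moved stays moved. The work goes in short steps, Python scripts to look and compute and a shell command to move; the robot and the scene stay as the last step left them, time stands still between calls to the robot, and variables do not carry over. Pictures are saved under pics/ and viewed, on a budget of 10 in all, crops included, one or two more only if the job needs it, and the job is handed in when it is done.

```bash
mkdir -p pics
python3 - <<'E'
from bench import status, optics
import cv2
print(status.get_obs())
for n in ("scene","top"):
    cv2.imwrite(f"pics/{n}0.png",optics.camera(n)[:,:,::-1]); print(n,optics.get_calibration(n))
print(optics.get_calibration("wrist"))
E
```

```text
{'time_s': 0.0, 'q': array([-1.43929094e+00,  1.81540474e-01,  1.60800925e+00,  6.93627210e-06,
        1.35375532e+00, -2.06293530e-01]), 'dq': array([-0.00028139,  0.000384  , -0.00167448,  0.00087055, -0.00047281,
       -0.0004153 ]), 'joint_efforts': array([-1.01248424e-03, -4.44865930e+01, -3.51341951e+01, -3.01961991e-04,
        8.88883369e-03, -2.87954867e-05]), 'eef_pos': array([ 0.19051137, -0.54195122,  0.23038385]), 'eef_rot': array([ 0.11825746,  0.69706977,  0.11946727, -0.69701971]), 'wrist_force': array([ 0.08473939, -0.36100683,  0.57627411]), 'torque': array([0.0535503 , 0.00578029, 0.02239788]), 'opening': 0.9974256269508924}
scene {'vertical_fov': 49.43929101651811, 'cx': 322.175492397313, 'cy': 233.4282095404808, 'extrinsics': array([[-1.35662568e-01, -6.33256530e-01,  7.61959208e-01,
         1.60689020e+00],
       [ 9.90754222e-01, -8.77347436e-02,  1.03482787e-01,
         1.54092766e-01],
       [ 1.31914484e-03,  7.68953043e-01,  6.39303901e-01,
         1.00540411e+00],
       [ 0.00000000e+00,  0.00000000e+00,  0.00000000e+00,
         1.00000000e+00]])}
top {'vertical_fov': 57.10937118416996, 'cx': 315.10983617581076, 'cy': 241.67897745112867, 'extrinsics': array([[-0.01504234,  0.99550618, -0.09349424,  0.44472173],
       [-0.9998767 , -0.01539774, -0.00308106,  0.00401309],
       [-0.00450681,  0.09343636,  0.99561505,  1.40213997],
       [ 0.        ,  0.        ,  0.        ,  1.        ]])}
{'vertical_fov': 70.63393650058028, 'cx': 312.84799352482025, 'cy': 245.72686335078006, 'extrinsics': array([[ 3.32128245e-01,  9.11060602e-01,  2.44252756e-01,
         2.51939329e-01],
       [-9.43234056e-01,  3.20960324e-01,  8.54048298e-02,
        -5.20378167e-01],
       [-5.86468024e-04, -2.58752874e-01,  9.65943376e-01,
         3.72930080e-01],
       [ 0.00000000e+00,  0.00000000e+00,  0.00000000e+00,
         1.00000000e+00]])}
```

View pics/top0.png

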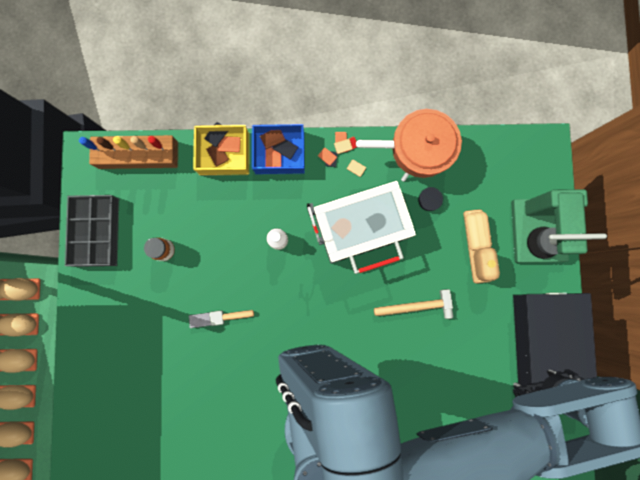

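View pics/scene0.png

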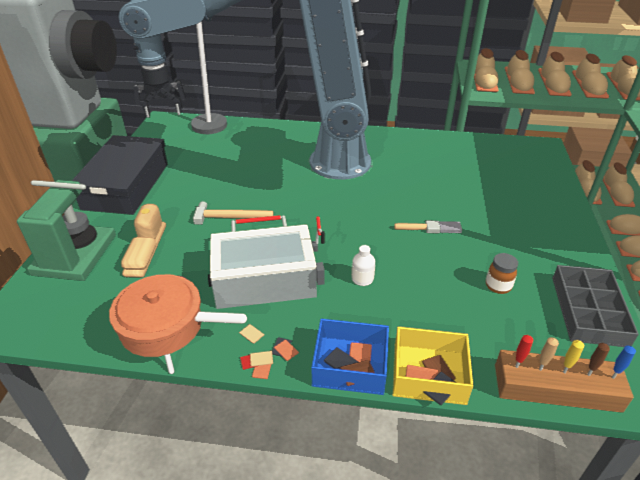

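```bash
cat > h.py <<'E'
import numpy as np, cv2
from bench import status, optics
def ray(cal,u,v):
    f=240/np.tan(np.radians(cal["vertical_fov"]/2)); E=cal["extrinsics"]
    return E[:3,3],E[:3,:3]@np.array([(u-cal["cx"])/f,-(v-cal["cy"])/f,-1])
def at_z(cal,u,v,z):
    o,d=ray(cal,u,v); return o+d*(z-o[2])/d[2]
def proj(cal,p):
    f=240/np.tan(np.radians(cal["vertical_fov"]/2)); E=cal["extrinsics"]
    c=E[:3,:3].T@(np.array(p)-E[:3,3]); return np.array([cal["cx"]+f*c[0]/-c[2],cal["cy"]-f*c[1]/-c[2]])
E
python3 - <<'E'
from h import *
im=cv2.imread("pics/top0.png"); cal=optics.get_calibration("top")
b,g,r=[im[:,:,i].astype(int) for i in range(3)]
m=(r>120)&(g<70)&(b<70); m[:240]=0;m[290:]=0;m[:,:340]=0;m[:,420:]=0
v,u=np.nonzero(m); print(len(u)); print(cv2.minAreaRect(np.c_[u,v].astype(np.float32)))
print("bar",at_z(cal,u.mean(),v.mean(),.108), u.mean(),v.mean())
cv2.imwrite("pics/topc.png",cv2.resize(im[165:290,290:450],None,fx=5,fy=4.8*5/4.8,interpolation=cv2.INTER_CUBIC)[:600])
E
```

```text
180
((378.5464782714844, 264.1451416015625), (4.5716352462768555, 40.192291259765625), 72.25532531738281)
bar [ 0.49732545 -0.17744381  0.108     ] 378.72222222222223 264.1111111111111
```

View pics/topc.png

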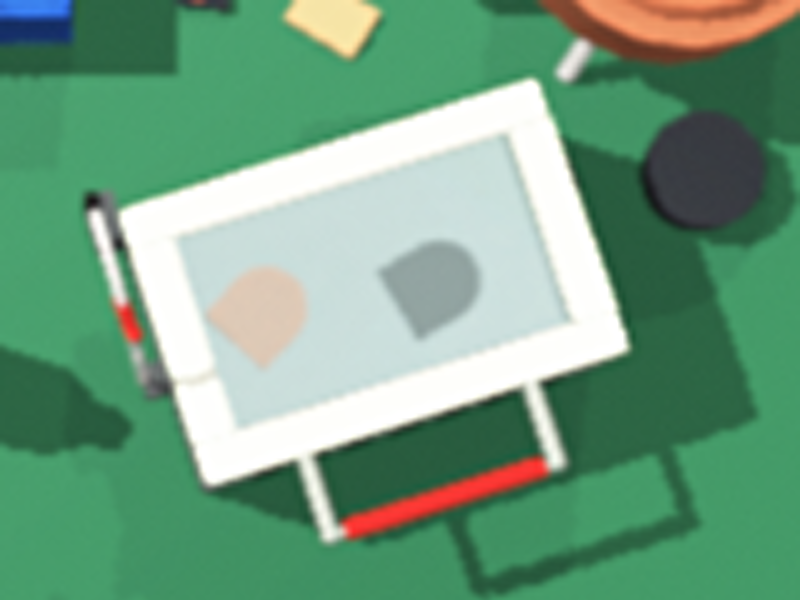

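Run:
```python
from h import *
from scipy.spatial.transform import Rotation as R
cal=optics.get_calibration("top"); sc=optics.get_calibration("scene")
c=[at_z(cal,290+a/5,165+b/5,.1125) for a,b in[(120,210),(540,78),(630,350),(208,487)]]
c=np.array(c)[:,:2]; print(c, c.mean(0))
bl,br,fr,fl=c
for d in (bl-br,fl-fr): print("yaw y",np.arctan2(-d[0],d[1]),np.linalg.norm(d))
for d in (bl-fl,br-fr): print("yaw x",np.arctan2(d[1],d[0]),np.linalg.norm(d))
e=[at_z(cal,290+a/5,165+b/5,.108)[:2] for a,b in[(338,530),(548,465)]]; d=e[0]-e[1]; print("bar",np.mean(e,0),np.arctan2(-d[0],d[1]),np.linalg.norm(d))
# scene bar ends approx
print("stand",at_z(sc,209,124,0.0))
s=status.get_obs();w=s["eef_rot"]; print(R.from_quat([w[1],w[2],w[3],w[0]]).as_matrix().round(4))
im=cv2.imread("pics/scene0.png");b,g,r=[im[:,:,i].astype(int) for i in range(3)]
m=(r>120)&(g<70)&(b<70); m[:205]=0;m[240:]=0;m[:,:225]=0;m[:,300:]=0
v,u=np.nonzero(m);print(len(u),u.min(),u.max(),at_z(sc,u.mean(),v.mean(),.108))
```

```text
[[ 0.66893058  0.00973731]
 [ 0.74439315 -0.24116259]
 [ 0.58095046 -0.28869842]
 [ 0.50423949 -0.0392878 ]] [ 0.62462842 -0.13985288]
yaw y 0.29216088460736317 0.26200259032008766
yaw y 0.29838626895678627 0.2609410406117039
yaw x 0.2893262595381132 0.17183310765539675
yaw x 0.2830329644135773 0.17021506054908278
bar [ 0.49621281 -0.17712539] 0.2838347505141275 0.12927509360462225
stand [-0.21271663 -0.55442868  0.        ]
[[-2.000e-04  3.314e-01 -9.435e-01]
 [ 1.600e-03 -9.435e-01 -3.314e-01]
 [-1.000e+00 -1.600e-03 -3.000e-04]]
147 237 279 [ 0.5003379  -0.17619675  0.108     ]
```

```bash
python3 -m jog '[0,-24,-41,-8.5,45, 0,-48,-82,-17,45, 0,-72,-123,-25.5,45, 0,-96,-164,-34,45, 0,-121,-205,-42.5,45]'
cat > nav.py <<'E'
from h import *
import sys
from scipy.spatial.transform import Rotation as R
t=np.array(eval(sys.argv[1])); yaw=float(sys.argv[2])
s=status.get_obs();w=s["eef_rot"];M=R.from_quat([w[1],w[2],w[3],w[0]]).as_matrix()
a=np.degrees(np.arctan2(M[1,1],M[0,1]))
print("pos",s["eef_pos"].round(4),"shift mm",(M.T@(t-s["eef_pos"])*1000).round(1),"turn",(a-np.degrees(yaw)).round(2),"x",M[:,0].round(3),"open",round(s["opening"],2),"F",s["wrist_force"].round(1))
E
python3 nav.py '[.497,-.178,.23]' .292
```

```text
time_s: 0.6
eef_pos: [0.3447, -0.3587, 0.231]
eef_rot: [0.365, 0.606, 0.365, -0.606]
wrist_force: [1.6, -1.0, -0.2]
opening: 0.452
pos [ 0.3447 -0.3587  0.231 ] shift mm [   1.1   50.4 -230.9] turn -44.56 x [-0.  0. -1.] open 0.45 F [ 1.6 -1.  -0.2]
```

```bash
python3 -m jog '[0,10,-46,-8.5,45, 0,20,-92,-17,45, 0,30,-138,-25.5,45, 0,40,-184,-34,45, 0,50,-230,-42.5,45]'
python3 -m jog '[0,0,0,-2,45, 0,0,0,-2,45,0,0,0,-2,45,0,0,0,-2,45,0,0,0,-2,45]'
python3 nav.py '[.497,-.178,.23]' .292
python3 - <<'E'
from h import *
c=optics.get_calibration("wrist"); im=optics.camera("wrist")[:,:,::-1].copy(); cv2.imwrite("pics/w1.png",im)
s=status.get_obs(); print(proj(c,s["eef_pos"]), proj(c,[.497,-.178,.1065]))
E
```

```text
time_s: 1.1
eef_pos: [0.4973, -0.1793, 0.2311]
eef_rot: [0.56, 0.432, 0.56, -0.432]
wrist_force: [0.9, -0.7, 0.1]
opening: 0.451
time_s: 1.6
eef_pos: [0.496, -0.1821, 0.2313]
eef_rot: [0.565, 0.424, 0.566, -0.425]
wrist_force: [0.6, -0.1, 0.6]
opening: 0.45
pos [ 0.496  -0.1821  0.2313] shift mm [ 1.3  2.1 -3.7] turn -0.51 x [-0. -0. -1.] open 0.45 F [ 0.6 -0.1  0.6]
[313.08251873 303.19140675] [315.76972423 233.92959944]
```

View pics/w1.png

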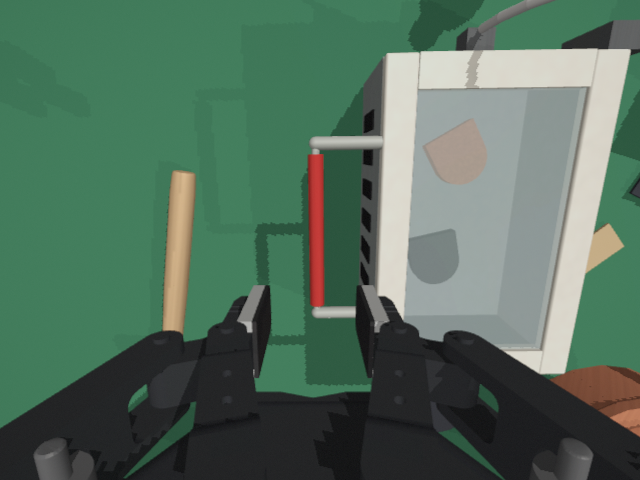

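```bash
python3 -m jog '[30,2,-4,-0.5,45, 60,2,-4,-0.5,45, 90,2,-4,-0.5,45, 120,2,-4,-0.5,45, 144,2,-4,-0.5,45]'
python3 -m jog '[0,0,0,0,45, 0,0,0,0,25, 0,0,0,0,0, 0,0,0,0,0, 0,0,0,0,0]'
python3 -m jog '[0,0,0,0,0, 0,0,0,0,0, 0,0,0,0,0, 0,0,0,0,0, 0,0,0,0,0]'
python3 nav.py '[.497,-.178,.087]' .292
python3 - <<'E'
from h import *
a=optics.camera("wrist")[:,:,::-1]; cv2.imwrite("pics/w2.png",a)
E
```

```text
time_s: 2.15
eef_pos: [0.4964, -0.177, 0.0857]
eef_rot: [0.567, 0.422, 0.568, -0.422]
wrist_force: [0.4, 0.2, -0.5]
opening: 0.45
time_s: 2.65
eef_pos: [0.4974, -0.1779, 0.0887]
eef_rot: [0.569, 0.421, 0.567, -0.422]
wrist_force: [-4.1, -3.6, 1.3]
opening: 0.119
time_s: 3.15
eef_pos: [0.4974, -0.1779, 0.0886]
eef_rot: [0.569, 0.421, 0.567, -0.422]
wrist_force: [-5.2, -2.8, 1.2]
opening: 0.115
pos [ 0.4974 -0.1779  0.0886] shift mm [ 1.6 -0.4 -0. ] turn 0.12 x [ 0.001 -0.002 -1.   ] open 0.11 F [-5.2 -2.8  1.2]
```

View pics/w2.png

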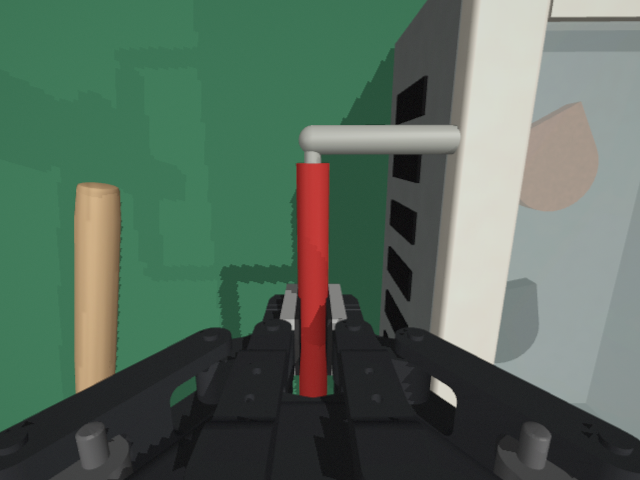

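Run:
```python
import numpy as np
def p(a): a=np.radians(a); return np.array([-(220*np.sin(a)+6*np.cos(a)), -(220*np.cos(a)-6*np.sin(a))])
A=[0,1,3,5,7,9, 12,15,18,21,24, 27,30,33,36,39, 42,45,48,51,54, 57,60,63,66,68, 70,72,73.5,75,76, 77,78,79,79.5,80]
for i in range(0,35,5):
    print(A[i],"->",A[i+1:i+6],[list((p(a)-p(A[i])).round(1)) for a in A[i+1:i+6]])
```

```text
0 -> [1, 3, 5, 7, 9] [[np.float64(-3.8), np.float64(0.1)], [np.float64(-11.5), np.float64(0.6)], [np.float64(-19.2), np.float64(1.4)], [np.float64(-26.8), np.float64(2.4)], [np.float64(-34.3), np.float64(3.6)]]
9 -> [12, 15, 18, 21, 24] [[np.float64(-11.3), np.float64(2.4)], [np.float64(-22.4), np.float64(5.4)], [np.float64(-33.3), np.float64(9.0)], [np.float64(-44.1), np.float64(13.1)], [np.float64(-54.6), np.float64(17.8)]]
24 -> [27, 30, 33, 36, 39] [[np.float64(-10.3), np.float64(5.2)], [np.float64(-20.2), np.float64(11.0)], [np.float64(-29.9), np.float64(17.3)], [np.float64(-39.2), np.float64(24.1)], [np.float64(-48.2), np.float64(31.3)]]
39 -> [42, 45, 48, 51, 54] [[np.float64(-8.6), np.float64(7.7)], [np.float64(-16.7), np.float64(15.9)], [np.float64(-24.4), np.float64(24.4)], [np.float64(-31.6), np.float64(33.4)], [np.float64(-38.4), np.float64(42.7)]]
54 -> [57, 60, 63, 66, 68] [[np.float64(-6.3), np.float64(9.7)], [np.float64(-12.0), np.float64(19.7)], [np.float64(-17.2), np.float64(29.9)], [np.float64(-21.9), np.float64(40.5)], [np.float64(-24.7), np.float64(47.6)]]
68 -> [70, 72, 73.5, 75, 76] [[np.float64(-2.6), np.float64(7.2)], [np.float64(-4.9), np.float64(14.6)], [np.float64(-6.4), np.float64(20.1)], [np.float64(-7.8), np.float64(25.7)], [np.float64(-8.7), np.float64(29.4)]]
76 -> [77, 78, 79, 79.5, 80] [[np.float64(-0.8), np.float64(3.8)], [np.float64(-1.5), np.float64(7.5)], [np.float64(-2.2), np.float64(11.3)], [np.float64(-2.5), np.float64(13.2)], [np.float64(-2.8), np.float64(15.1)]]
```

```bash
python3 -m jog '[-3.8,0.1,0,0,0, -11.5,0.6,0,0,0, -19.2,1.4,0,0,0, -26.8,2.4,0,0,0, -34.3,3.6,0,0,0]'
python3 -m jog '[-11.3,2.4,0,0,0, -22.4,5.4,0,0,0, -33.3,9,0,0,0, -44.1,13.1,0,0,0, -54.6,17.8,0,0,0]'
python3 -m jog '[0,0,0,0,0, 0,0,0,0,0, 0,0,0,0,0, 0,0,0,0,0, 0,0,0,0,0]'
python3 nav.py '[.497,-.178,.087]' .292
```

```text
time_s: 3.7
eef_pos: [0.5006, -0.1769, 0.1227]
eef_rot: [0.568, 0.421, 0.567, -0.422]
wrist_force: [-3.1, -4.6, -2.7]
opening: 0.121
time_s: 4.2
eef_pos: [0.5172, -0.1718, 0.1776]
eef_rot: [0.568, 0.421, 0.568, -0.422]
wrist_force: [-4.6, -5.4, -0.8]
opening: 0.115
time_s: 4.7
eef_pos: [0.5171, -0.1719, 0.1773]
eef_rot: [0.568, 0.42, 0.568, -0.422]
wrist_force: [-6.7, -5.5, -0.5]
opening: 0.115
pos [ 0.5171 -0.1719  0.1773] shift mm [ 90.3 -20.8  -0.1] turn 0.11 x [-0.001 -0.003 -1.   ] open 0.12 F [-6.7 -5.5 -0.5]
```

```bash
python3 -m jog '[-10.3,5.2,0,0,0, -20.2,11,0,0,0, -29.9,17.3,0,0,0, -39.2,24.1,0,0,0, -48.2,31.3,0,0,0]'
python3 -m jog '[-8.6,7.7,0,0,0, -16.7,15.9,0,0,0, -24.4,24.4,0,0,0, -31.6,33.4,0,0,0, -38.4,42.7,0,0,0]'
python3 -m jog '[-6.3,9.7,0,0,0, -12,19.7,0,0,0, -17.2,29.9,0,0,0, -21.9,40.5,0,0,0, -24.7,47.6,0,0,0]'
python3 -m jog '[0,0,0,0,0, 0,0,0,0,0, 0,0,0,0,0, 0,0,0,0,0, 0,0,0,0,0]'
python3 nav.py '[.497,-.178,.087]' .292
python3 - <<'E'
from h import *
a=optics.camera("scene")[:,:,::-1]; cv2.imwrite("pics/s2.png",cv2.resize(a[100:320,150:410],None,fx=2.7,fy=2.7,interpolation=cv2.INTER_CUBIC))
E
```

```text
time_s: 5.2
eef_pos: [0.547, -0.1627, 0.2263]
eef_rot: [0.568, 0.421, 0.567, -0.422]
wrist_force: [-6.7, -3.8, 1.9]
opening: 0.116
time_s: 5.7
eef_pos: [0.5885, -0.1501, 0.2656]
eef_rot: [0.569, 0.421, 0.567, -0.422]
wrist_force: [-5.9, -3.6, 4.6]
opening: 0.114
time_s: 6.2
eef_pos: [0.635, -0.136, 0.2908]
eef_rot: [0.569, 0.421, 0.566, -0.421]
wrist_force: [-5.5, -3.9, 7.0]
opening: 0.115
time_s: 6.7
eef_pos: [0.6344, -0.1361, 0.2906]
eef_rot: [0.569, 0.421, 0.566, -0.421]
wrist_force: [-3.6, -2.5, 6.5]
opening: 0.117
pos [ 0.6344 -0.1361  0.2906] shift mm [ 203.2 -144.1   -0.3] turn 0.1 x [ 0.003 -0.002 -1.   ] open 0.12 F [-3.6 -2.5  6.5]
```

View pics/s2.png

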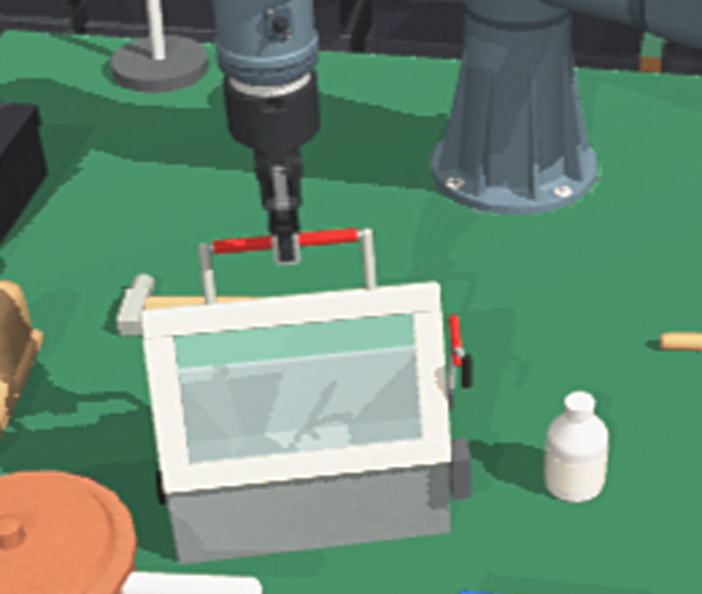

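```bash
python3 -m jog '[-2.6,7.2,0,0,0, -4.9,14.6,0,0,0, -6.4,20.1,0,0,0, -7.8,25.7,0,0,0, -8.7,29.4,0,0,0]'
python3 -m jog '[-0.8,3.8,0,0,0, -1.5,7.5,0,0,0, -2.2,11.3,0,0,0, -2.5,13.2,0,0,0, -2.8,15.1,0,0,0]'
python3 -m jog '[0,0,0,0,0, 0,0,0,0,0, 0,0,0,0,0, 0,0,0,0,0, 0,0,0,0,0]'
python3 nav.py '[.4974,-.1779,.0886]' .292
```

```text
time_s: 7.25
eef_pos: [0.6631, -0.1274, 0.2994]
eef_rot: [0.569, 0.422, 0.566, -0.421]
wrist_force: [-2.8, -2.0, 5.7]
opening: 0.115
time_s: 7.75
eef_pos: [0.6774, -0.1231, 0.3021]
eef_rot: [0.569, 0.422, 0.566, -0.421]
wrist_force: [-4.1, -2.3, 6.4]
opening: 0.116
time_s: 8.25
eef_pos: [0.6772, -0.1231, 0.3021]
eef_rot: [0.569, 0.422, 0.566, -0.421]
wrist_force: [-2.4, -2.6, 6.7]
opening: 0.115
pos [ 0.6772 -0.1231  0.3021] shift mm [ 2.129e+02 -1.887e+02 -2.000e-01] turn 0.11 x [ 0.004 -0.002 -1.   ] open 0.11 F [-2.4 -2.6  6.7]
```

```bash
python3 -m jog '[0,1,0,0,0, 0,2,0,0,0, 0,3,0,0,0, 0,3,0,0,0, 0,3,0,0,0]'
python3 nav.py '[.4974,-.1779,.0886]' .292
python3 - <<'E'
from h import *
for n in("scene","wrist"):
    a=optics.camera(n)[:,:,::-1]; cv2.imwrite(f"pics/{n}3.png",a)
a=cv2.imread("pics/scene3.png")[150:320,190:360]; b=cv2.imread("pics/wrist3.png")
cv2.imwrite("pics/m3.png",np.hstack([cv2.resize(a,(400,400),interpolation=cv2.INTER_CUBIC),cv2.resize(b,(400,300))[[*range(300)]+[299]*100]]))
E
```

```text
time_s: 8.75
eef_pos: [0.6793, -0.1225, 0.3024]
eef_rot: [0.569, 0.421, 0.567, -0.422]
wrist_force: [-7.8, -2.1, 8.6]
opening: 0.119
pos [ 0.6793 -0.1225  0.3024] shift mm [ 2.136e+02 -1.903e+02 -1.000e-01] turn 0.09 x [ 0.002 -0.002 -1.   ] open 0.12 F [-7.8 -2.1  8.6]
```

View pics/m3.png

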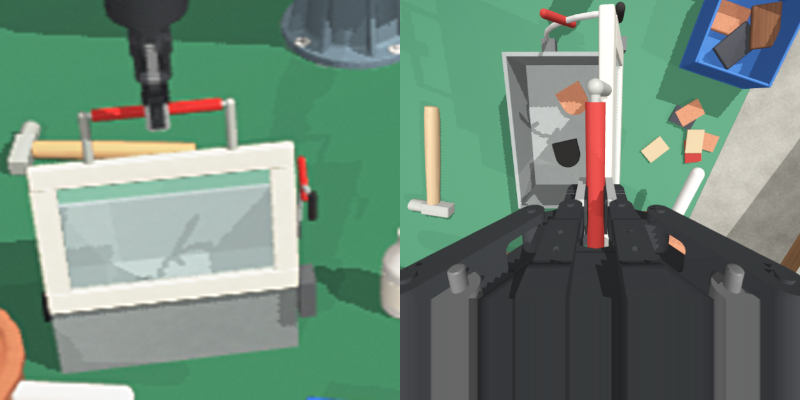

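```bash
for i in 1; do
python3 -m jog '[0,0,0,0,0, 0,0,0,0,0, 0,0,0,0,0, 0,0,0,0,0, 0,0,0,0,0]'
python3 -m jog '[0,0,0,0,0, 0,0,0,0,0, 0,0,0,0,0, 0,0,0,0,0, 0,0,0,0,0]'
python3 -m jog '[0,0,0,0,0, 0,0,0,0,0, 0,0,0,0,0, 0,0,0,0,0, 0,0,0,0,0]'
python3 -m jog '[0,0,0,0,0, 0,0,0,0,0, 0,0,0,0,0, 0,0,0,0,0, 0,0,0,0,0]'
python3 -m jog '[0,0,0,0,0, 0,0,0,0,0, 0,0,0,0,0, 0,0,0,0,0, 0,0,0,0,0]'
done | grep -E "time|force"
python3 - <<'E'
import numpy as np
def p(a): a=np.radians(a); return np.array([-(220*np.sin(a)+6*np.cos(a)), -(220*np.cos(a)-6*np.sin(a))])
A=[80,79,77,75,73,71,69,67,65,63,61,59,57,55,53,51.5]
for i in range(0,15,5):
    print(A[i],"->",A[i+1:i+6],[(p(a)-p(A[i])).round(1).tolist() for a in A[i+1:i+6]])
E
```

```text
time_s: 9.35
wrist_force: [-8.6, -1.2, 8.4]
time_s: 9.85
wrist_force: [-7.5, -4.7, 7.2]
time_s: 10.35
wrist_force: [-6.8, -2.8, 7.3]
time_s: 10.85
wrist_force: [-7.4, -3.4, 7.4]
time_s: 11.35
wrist_force: [-7.0, -2.8, 7.9]
80 -> [79, 77, 75, 73, 71] [[0.6, -3.8], [2.0, -11.3], [3.6, -18.9], [5.6, -26.3], [7.7, -33.7]]
71 -> [69, 67, 65, 63, 61] [[2.4, -7.3], [5.1, -14.5], [8.0, -21.6], [11.2, -28.6], [14.6, -35.5]]
61 -> [59, 57, 55, 53, 51.5] [[3.7, -6.8], [7.5, -13.4], [11.7, -19.9], [16.0, -26.2], [19.4, -30.8]]
```

```bash
python3 -m jog '[0.6,-5,0,0,0, 2,-13,0,0,0, 3.6,-21.5,0,0,0, 5.6,-29.3,0,0,0, 7.7,-36.7,0,0,0]'
python3 -m jog '[2.4,-7.3,0,0,0, 5.1,-14.5,0,0,0, 8,-21.6,0,0,0, 11.2,-28.6,0,0,0, 14.6,-35.5,0,0,0]'
python3 -m jog '[3.7,-6.8,0,0,0, 7.5,-13.4,0,0,0, 11.7,-19.9,0,0,0, 16,-26.2,0,0,0, 19.4,-30.8,0,0,0]'
python3 -m jog '[0,0,0,0,0, 0,0,0,0,0, 0,0,0,0,0, 0,0,0,0,0, 0,0,0,0,0]'
python3 nav.py '[.4974,-.1779,.0886]' .292
python3 - <<'E'
from h import *
p=status.get_obs()["eef_pos"]-np.array([.4974,-.1779,.0886])
f=1000*np.hypot(p[0],p[1]);u=1000*p[2]
from scipy.optimize import brentq
print(np.degrees(brentq(lambda a:220*(1-np.cos(a))+6*np.sin(a)-f,0.3,1.5)),np.degrees(brentq(lambda a:220*np.sin(a)-6*(1-np.cos(a))-u,0.3,1.5)))
# model overlay: box-pose, lid edge + mark predicted in all cameras
y=.292;X=np.array([np.cos(y),np.sin(y),0]);Y=np.array([-np.sin(y),np.cos(y),0]);Z=np.array([0,0,1])
B=np.array([.497,-.178,.1065]); H=B+.22*X-.006*Z
cal=optics.get_calibration("scene")
print("mark",proj(cal,H+.147*Y+.1*(-np.cos(np.radians(50))*X+np.sin(np.radians(50))*Z)))
for a in (45,50,55):
    r=np.radians(a);d=-np.cos(r)*X+np.sin(r)*Z;n=np.sin(r)*X+np.cos(r)*Z
    print(a,"bar",proj(cal,H+.22*d+.006*n),"front top corners L,R",proj(cal,H+.17*d+.012*n+.13*Y),proj(cal,H+.17*d+.012*n-.13*Y))
a=optics.camera("scene")[:,:,::-1]; cv2.imwrite("pics/s4.png",cv2.resize(a[160:310,190:350],None,fx=5,fy=4*1.25,interpolation=cv2.INTER_CUBIC)[:600])
E
```

```text
time_s: 11.85
eef_pos: [0.6446, -0.133, 0.2943]
eef_rot: [0.569, 0.422, 0.566, -0.421]
wrist_force: [-3.0, -2.3, 5.6]
opening: 0.115
time_s: 12.35
eef_pos: [0.6103, -0.1435, 0.2793]
eef_rot: [0.569, 0.421, 0.567, -0.422]
wrist_force: [-4.2, -2.9, 5.2]
opening: 0.112
time_s: 12.85
eef_pos: [0.5803, -0.1526, 0.2593]
eef_rot: [0.568, 0.421, 0.567, -0.422]
wrist_force: [-6.8, -3.2, 5.8]
opening: 0.117
time_s: 13.35
eef_pos: [0.5805, -0.1525, 0.2595]
eef_rot: [0.568, 0.421, 0.567, -0.422]
wrist_force: [-7.6, -4.3, 6.3]
opening: 0.12
pos [ 0.5805 -0.1525  0.2595] shift mm [171.  -86.8  -0.2] turn 0.09 x [ 0.    -0.003 -1.   ] open 0.12 F [-7.6 -4.3  6.3]
51.22269341334694 51.941316262580344
mark [318.13458897 228.99403358]
45 bar [254.71540289 187.2006182 ] front top corners L,R [308.54659603 201.7877191 ] [203.47456998 211.43341744]
50 bar [254.63536556 186.30759564] front top corners L,R [309.1240173  201.52508547] [202.83953353 211.27690236]
55 bar [254.62133995 186.07570811] front top corners L,R [309.76324873 201.78336942] [202.24718524 211.65611913]
```

View pics/s4.png

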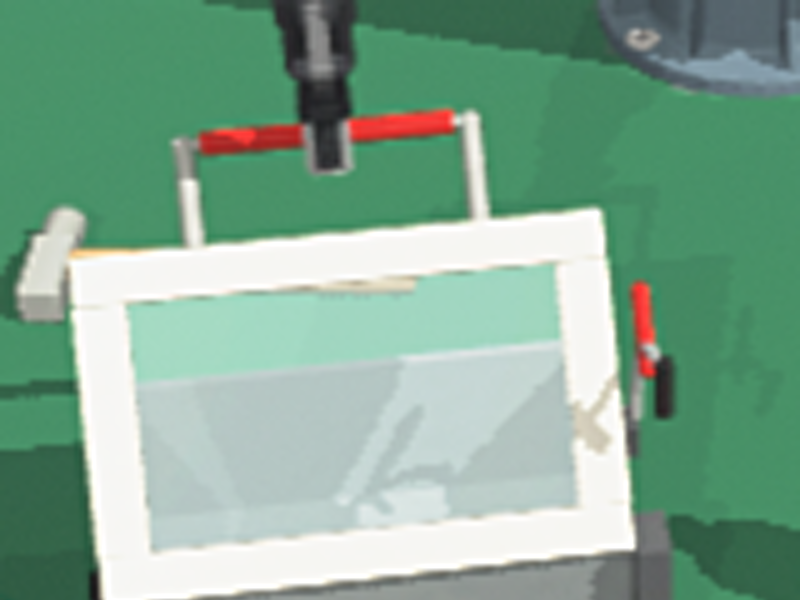

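```bash
python3 -m jog '[1,-1.2,0,0,0, 2,-2.4,0,0,0, 3,-3.5,0,0,0, 3,-3.5,0,0,0, 3,-3.5,0,0,0]'
python3 -m jog '[0,0,0,0,0, 0,0,0,0,0, 0,0,0,0,0, 0,0,0,0,0, 0,0,0,0,0]'
python3 - <<'E'
from h import *
from scipy.optimize import brentq
p=status.get_obs()["eef_pos"]-np.array([.4974,-.1779,.0886])
f=1000*np.hypot(p[0],p[1]);u=1000*p[2]
print(np.degrees(brentq(lambda a:220*(1-np.cos(a))+6*np.sin(a)-f,0.3,1.5)),np.degrees(brentq(lambda a:220*np.sin(a)-6*(1-np.cos(a))-u,0.3,1.5)))
y=.292;X=np.array([np.cos(y),np.sin(y),0]);Y=np.array([-np.sin(y),np.cos(y),0]);Z=np.array([0,0,1])
H=np.array([.497,-.178,.1005])+.22*X
cal=optics.get_calibration("top")
k=lambda q:((q-np.array([290,155]))*5).round(0).tolist()
for a in (45,50,55):
    r=np.radians(a);d=-np.cos(r)*X+np.sin(r)*Z;n=np.sin(r)*X+np.cos(r)*Z
    print(a,"front top corners L,R",*[k(proj(cal,H+.17*d+.012*n+s*.13*Y)) for s in(1,-1)],"bar ends",*[k(proj(cal,H+.22*d+.006*n+s*.062*Y)) for s in(1,-1)])
a=optics.camera("top")[:,:,::-1]; cv2.imwrite("pics/t5.png",cv2.resize(a[155:275,290:450],None,fx=5,fy=5,interpolation=cv2.INTER_CUBIC))
E
```

```text
time_s: 13.9
eef_pos: [0.577, -0.1536, 0.2566]
eef_rot: [0.568, 0.421, 0.567, -0.422]
wrist_force: [-8.3, -3.7, 7.3]
opening: 0.112
time_s: 14.4
eef_pos: [0.577, -0.1536, 0.2566]
eef_rot: [0.568, 0.421, 0.567, -0.422]
wrist_force: [-8.5, -3.5, 7.0]
opening: 0.117
50.00737715381538 50.69551998931946
45 front top corners L,R [181.0, 417.0] [642.0, 271.0] bar ends [330.0, 444.0] [557.0, 372.0]
50 front top corners L,R [175.0, 394.0] [639.0, 248.0] bar ends [324.0, 415.0] [552.0, 342.0]
55 front top corners L,R [168.0, 370.0] [635.0, 223.0] bar ends [316.0, 384.0] [547.0, 311.0]
```

View pics/t5.png

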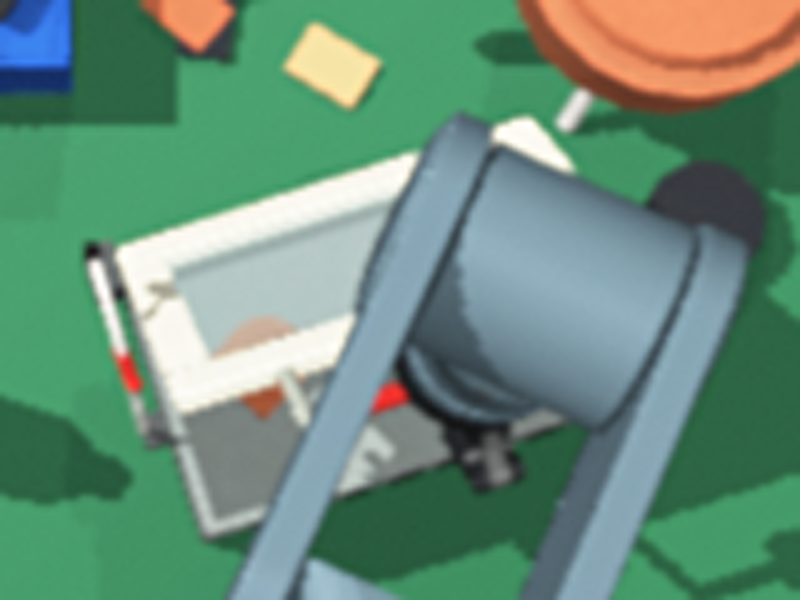

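```bash
python3 -c "
from bench import hand_in,status
s=status.get_obs();print(s['time_s'],abs(s['dq']).max(),s['opening']);print(hand_in())"
```

```text
14.45 0.002308801055021763 0.11384230119181346
the job is handed in; nothing more can be done
None
```

I gripped the red bar and swung the lid up slowly to its open stop. I held it there with a light push for about 2.5 s, lowered it to 50°, and handed in at 14.5 s while still holding the bar.

- **Lid angle at hand-in:** the arm's position gives 50.0° from the forward distance and 50.7° from the height. The lid's front edge and the bar in the top view also fit about 50°. The arm was still and the gripper was closed on the bar (opening 0.11).
- **Open stop:** the arm's position read about 80.7°, and the push-back rose from about 3 to 8 N when the lid touched, so it met the stop.
- **Wrist force:** a steady 5 to 11 N showed while the lid was held, partly upward. I put this down to small errors in the estimated arc. It is far below the limits.
- **Other things:** in the last pictures nothing else looked moved. The gripper and arm hid part of the final top view, including the black heel and most of the wax tin, and I did not measure each thing's position again.

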